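# Load an empty tap adapter into the loading block and hold it home

### The job

Take the tap adapter that has no tap in it (green band) out of the rack, put it shank first into the bore of the loading block, and turn it by its knurled collar until the hidden slot in its shank drops over the block's drive pins. Then push it down until its flange sits fully home on the rim of the block, and finish while still holding it there against the ejector spring, so that a new tap can be fitted. Leave the two loaded adapters, the carton and the aluminium housing where they are.

Things in the scene. Friction and masses are not known exactly. Their poses are not given: they have to be found in the camera images.
- adapter: the empty tap adapter: a round steel part, 0.36 to 0.54 kg, upright (z up) in the rack, turned to any angle. Origin: on its axis, in the underside of its flange. Above it: flange 48 mm diameter to 4 mm, knurled collar 47 mm diameter from 4 to 30 mm (grip with the TCP 18 to 26 mm above the origin), dark cap 35 mm diameter to 36 mm with a green band and an empty black square socket on top.
- shank_end (a point): centre of the lower end of the adapter's shank, 42 mm below its origin. The shank is 28 mm in diameter, the last 3 mm tapering to 24 mm. A straight open slot 7.5 mm wide and 11 mm deep runs right across this end along the adapter's own x axis, so it fits the drive pins at two angles, half a turn apart. It cannot be seen from above.
- seat (a point): centre of the top rim of the loading block (grey aluminium cone on a blue 110 mm square base plate, bolted down), 62 mm above the bench; z up, x and y along the plate's sides. Rim 54 mm in diameter, cone widening to 78 mm at the foot. Bore 30.4 mm, with a 4 mm by 4 mm lead-in chamfer. Home: the adapter's origin at this point, its flange on the rim all round.
- pins (a point): point on the bore's axis 33.5 mm below the seat, level with the tops of two fixed drive pins, 6 mm thick, that stick into the bore 7 mm facing each other. Their line lies within 0.9 rad either side of this point's x axis (the block's), to be found by turning. Out of line, the shank rests on the pins, the adapter's origin 8.5 mm above the seat; it may be let go and regripped there.
- ejector_top (a point): point on the bore's axis 36.5 mm below the seat: the top of the brass spring ejector at rest. With slot and pins in line (within about 0.1 rad) the shank drops 3 mm onto it and must be pushed the last 5.5 mm. The spring pushes up with 7 N at first and 13 N at home, more than the adapter weighs, so the adapter rises again when let go.
- rack: blue plastic rack, 270 mm (x) by 85 mm (y) by 50 mm high, fixed to the bench; origin in the middle of its underside. Three through holes of 31 mm diameter at x = -85, 0 and 85 mm on its centre line; an adapter stands in each, the flange on the rack's top, 50 mm above the bench.
- adapter_small_tap: bystander in the rack: an adapter like the empty one, with a red band and an 8 mm tap standing out of its top to 66 mm above its origin (underside of the flange)
- adapter_large_tap: bystander in the rack: an adapter like the empty one, with a yellow band and a 12 mm tap standing out of its top to 66 mm above its origin (underside of the flange)
- carton: bystander: open cardboard carton of white plastic inserts, 120 mm (x) by 140 mm (y) by 75 mm high, flaps hanging out 40 mm at its x ends; origin in the middle of its underside
- housing: bystander: small open aluminium housing, 75 mm (x) by 110 mm (y) by 28 mm high; origin in the middle of its underside

How it is judged:
By the outcome, as a careful person would: the job done as asked, in the order asked, and still so for the second after the job is handed in, while the arm keeps its last pose, push and grip.
It also fails if it takes over 72 s, if anything falls off the work surface, if the arm or the gripper's body presses on something with over 40 N, if the wrist force passes 120 N, or if a joint passes its speed limit or range.

### The arm

A 6-joint arm with a two-finger parallel gripper is mounted at the origin on the work surface. World frame = base frame: x ahead of the robot, y to its left, z up, the work surface at z = 0. Lengths are in mm, angles in rad, forces in N, time in s.
With the tool pointing down it reaches from about 300 to 775 mm from the base axis. Payload 14.6 kg.
Tool frame: the origin (TCP) lies between the finger pads, 19 mm behind the fingertips; this is the grasp point; z points along the fingers, y is the line along which they close (so a half turn about z gives the same grasp; the last joint's range is limited). The gripper opens to 94 mm and grips with 3 to 60 N. Pads are 16 mm wide; open, the fingers measure 119 mm over their backs; the gripper's body (75 mm by 177 mm) begins 78 mm behind the grasp point.
Start: joints at [1.205, 0.3, 1.521, -0, 1.321, -0.067], TCP at [161.903, 525.62, 224.246] pointing down, gripper open.
Joint ranges: [-3.03, 3.03], [-0.79, 2.21], [0.23, 2.52], [-1.04, 4.18], [0, 3.07], [-2.55, 2.55]. Speed limits (rad/s): [2.22, 2.22, 2.57, 3.14, 3.14, 3.14].

### API

Orientations are given as [roll, pitch, yaw] about the fixed x, y, z axes, in that order (R = Rz(yaw) Ry(pitch) Rx(roll)).
In Python, from cell import manip, camera gives the robot as it stands.
- The arm moves only by the tool move_arm, never from a script. Its arguments are lists of equal length, an entry for each row: "dp": the shift along the world's x, y, z in mm, a list of three; "rotation": the turn, a rotation vector about the world's x, y, z in rad, a list of three; "hand": the opening, from 0 (shut) to 1 (fully open). A call has 1 to 10 rows; each row shifts and turns the commanded pose from where the row before left it; what a row does not reach is not made up. A row lasts 1/8 s, in which the tool goes at most 62.5 mm and 10.7 degrees, less where a joint would pass 70% of its speed; a pose out of reach is approached as far as the arm can. A call with a gripper value outside its range is refused whole. The fingers move at their own pace and stop on an object; "newtons" is the grip in N (left out, the last holds). Time passes only in rows, so rows that do not move let the fingers close. It gives the time, the measured TCP pose, the force, the opening and the grip force at its end, in the units of the state.
- manip.read_state(): the state, without advancing time (a new reading comes with each control period).
- camera(name): name is "scene" or "top"; returns a dict with "image" (384x512x3 uint8, red, green, blue), "fx", "fy", "cx", "cy" (pixels), "k1" (the pictures are not rectified: a ray, as slopes to the right and down, at radius r is drawn at 1 + k1 r^2 times it, then the intrinsics apply), "R" (3x3) and "t" (3): a world point X has camera coordinates R X + t. Camera axes: x right, y down, z forward; pixel columns grow to the right and rows downward; lengths in mm; the calibration is good to about 2 mm. A picture is of the moment at which its call begins. There is no depth.
- manip.sign_off(): hands the job in; it is judged then, once.
The state is a dict: "clock": time; "joints": joint angles; "qd": joint speeds; "effort": joint torques, N m; "eef_pos": TCP position; "eef_rot": TCP orientation; "wrist_force": force on the tool from outside, world axes, zero at the start; "moment": the same for the moment, N m; "finger_gap": finger opening in mm; "finger_force": force on a finger pad.
Only numpy, scipy, OpenCV 4.12 (cv2) and the standard library are available. Lean on these libraries where they do the work, as an engineer would, in place of code of your own. Each camera call takes 0.05 s, during which the arm holds its last target. There are 200 camera calls.

## Working session

There is one attempt and no reset: what is moved stays moved. The work goes in short steps, Python scripts to look and compute and a tool call to move; the robot and the scene stay as the last step left them, time stands still between calls to the robot, and variables do not carry over. Pictures are saved under pics/ and viewed, at most 10 in all, crops included, and the job is handed in when it is done.

Besides the shell and the picture viewer there is one more tool, called by a JSON object that holds its "name" and its "arguments", one argument or row to a line. move_arm: Moves the arm, as the interface text tells. Its arguments: {"type":"object","properties":{"dp":{"type":"array","items":{"type":"array","items":{"type":"number"}}},"rotation":{"type":"array","items":{"type":"array","items":{"type":"number"}}},"hand":{"type":"array","items":{"type":"number"}},"newtons":{"type":"number"}},"required":["dp","rotation","hand"]}

```bash
mkdir -p pics; cat > h.py <<'E'
import numpy as np, cv2
from cell import manip, camera
def ray(c,u,v):
    xd=np.array([(u-c["cx"])/c["fx"],(v-c["cy"])/c["fy"]]);x=xd.copy()
    for _ in range(20): x=xd/(1+c["k1"]*(x@x))
    R=np.array(c["R"]);t=np.array(c["t"])
    return -R.T@t, R.T@np.array([x[0],x[1],1])
def at(c,u,v,z):
    o,d=ray(c,u,v); return o+d*(z-o[2])/d[2]
def proj(c,X):
    p=np.array(c["R"])@X+np.array(c["t"]);x=p[:2]/p[2];x=x*(1+c["k1"]*(x@x))
    return x*[c["fx"],c["fy"]]+[c["cx"],c["cy"]]
E
python3 - <<'E'
from h import *
for n in("scene","top"):
    c=camera(n); cv2.imwrite(f"pics/{n}0.png",cv2.resize(c["image"][:,:,::-1],(800,600),interpolation=cv2.INTER_CUBIC))
    print(n,ray(c,256,192))
s=manip.read_state();print(s)
E
```

```text
scene (array([1027.04357838,    9.80736722,  859.51480406]), array([-0.56702139,  0.11854111, -0.8151423 ]))
top (array([355.61111259, 133.37422395, 913.30925939]), array([ 0.19056667, -0.02171019, -0.98154487]))
{'clock': 0.1, 'joints': array([ 1.20545295e+00,  3.00426364e-01,  1.52151196e+00, -2.05488317e-05,
        1.32071622e+00, -6.66214075e-02]), 'qd': array([-0.00136494, -0.00247982, -0.00085947,  0.0008984 ,  0.00071552,
       -0.0005309 ]), 'effort': array([ 1.54558649e-03, -5.32643330e+01, -3.53280723e+01,  7.09415227e-02,
        2.35807820e-02, -5.17833610e-05]), 'eef_pos': array([161.80519884, 525.43233221, 223.740102  ]), 'eef_rot': array([-3.14053179e+00, -5.08325156e-05,  2.84287575e+00]), 'wrist_force': array([ 0.25086721, -0.55697361,  0.12637236]), 'moment': array([0.00528773, 0.0380692 , 0.02497348]), 'finger_force': 0.0, 'finger_gap': 94.00730770986203}
```

View pics/top0.png

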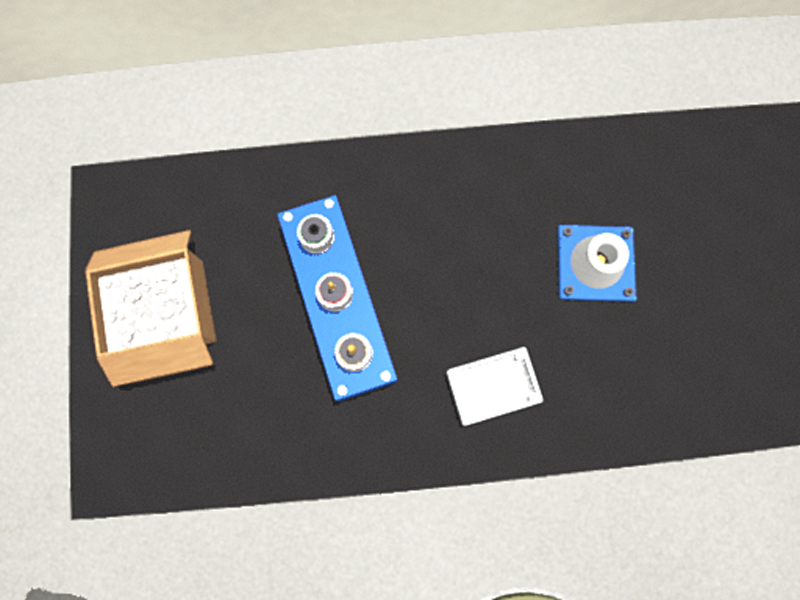

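View pics/scene0.png

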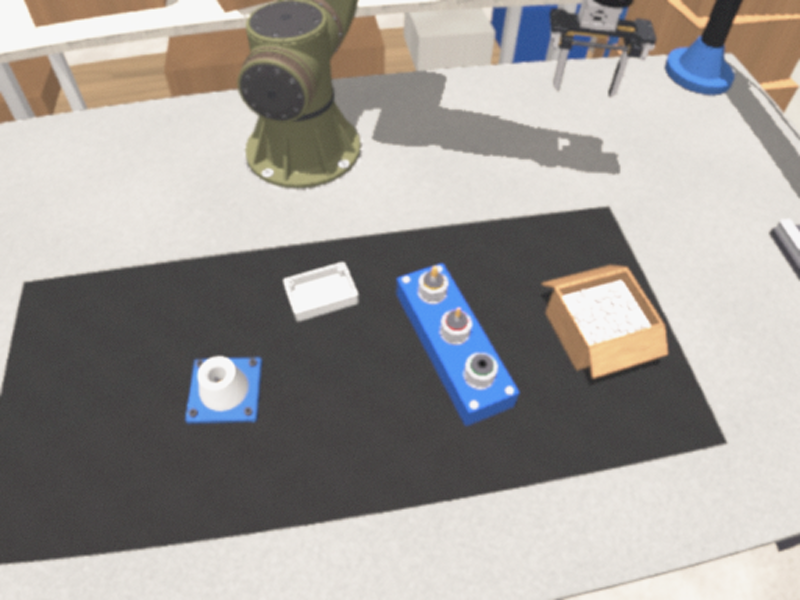

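The top view shows the empty adapter (green band) at about (315,230), the rack end farthest from the robot, and the loading block rim at about (607,254). In the scene view they are at (481,367) and (216,375). I'll enlarge these areas.

```bash
python3 - <<'E'
from h import *
T=camera("top");S=camera("scene")
def crop(c,u,v):  # 50x37.5 px -> 400x300, x8
    return cv2.resize(c["image"][v-18:v+19,u-25:u+25,::-1],(400,296),interpolation=cv2.INTER_CUBIC)
m=np.vstack([np.hstack([crop(T,201,148),crop(T,388,162)]),np.hstack([crop(S,308,235),crop(S,140,240)])])
cv2.imwrite("pics/c1.png",m)
# rack and plate corners from top (blue mask), rough
hsv=cv2.cvtColor(T["image"],cv2.COLOR_RGB2HSV)
b=cv2.inRange(hsv,(95,150,80),(125,255,255))
for cn in cv2.findContours(b,cv2.RETR_EXTERNAL,cv2.CHAIN_APPROX_NONE)[0]:
    if cv2.contourArea(cn)>300:
        r=cv2.minAreaRect(cn);print(r)
        for z in(0,10,50): print(z,[at(T,*p,z)[:2].round(1).tolist() for p in cv2.boxPoints(r)])
print("adapter",at(T,314/1.5625,231/1.5625,86),at(S,481/1.5625,364/1.5625,86))
print("block",at(T,607/1.5625,254/1.5625,62),at(S,217/1.5625,370/1.5625,62))
E
```

```text
((381.5, 168.0), (48.0, 49.0), 90.0)
0 [[622.0, -129.0], [611.4, -243.2], [499.7, -223.4], [510.7, -112.2]]
10 [[619.1, -126.1], [608.6, -239.1], [498.1, -219.5], [509.0, -109.5]]
50 [[607.5, -114.7], [597.4, -222.6], [491.8, -203.9], [502.2, -98.7]]
((214.61158752441406, 190.43133544921875), (126.46086120605469, 41.454498291015625), 72.42874145507812)
0 [[681.0, 284.5], [702.2, 191.3], [417.6, 130.1], [398.9, 218.1]]
10 [[677.5, 282.9], [698.4, 190.6], [416.9, 130.2], [398.5, 217.2]]
50 [[663.2, 276.3], [683.2, 188.1], [414.2, 130.3], [396.6, 213.5]]
adapter [620.18323786 219.44064706  86.        ] [623.21150757 219.65841592  86.        ]
block [ 556.74607   -172.4212322   62.       ] [ 554.05900779 -171.29438365   62.        ]
```

View pics/c1.png

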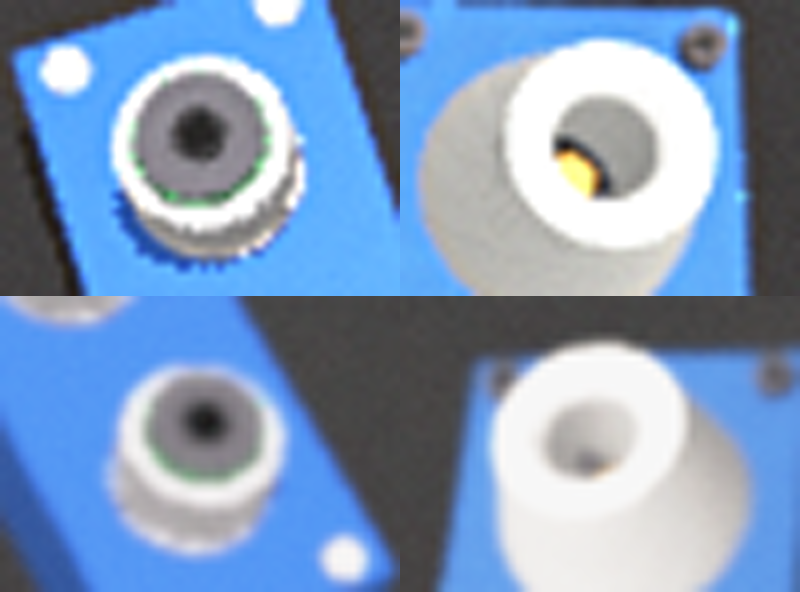

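Crop: adapter socket at (200,134) in the top view and (205,126) in the scene view. Rim centre at (211,144) in the top view and (192,136) in the scene view. Next I'll triangulate these.

```bash
python3 - <<'E'
from h import *
T=camera("top");S=camera("scene")
for n,a,b,z in(("adapter",(200.5,146.25),(308.1,232.25),86),("rim",(388.9,161.5),(138.5,238.5),62)):
    print(n,at(T,*a,z).round(1),at(S,*b,z).round(1))
    o1,d1=ray(T,*a);o2,d2=ray(S,*b)
    k=np.linalg.lstsq(np.c_[d1,-d2],o2-o1,rcond=None)[0];print(((o1+k[0]*d1)+(o2+k[1]*d2))/2)
E
```

```text
adapter [623.7 220.2  86. ] [621.5 220.7  86. ]
[622.87275073 219.94189515  88.64740901]
rim [ 559.  -173.7   62. ] [ 558.5 -172.3   62. ]
[ 558.81741024 -172.72265889   62.84860861]
```

{"name": "move_arm", "arguments": {
  "dp": [
    [46,-30,0],
    [46,-30,0],
    [46,-31,0],
    [46,-31,0],
    [46,-31,0],
    [46,-31,0],
    [46,-31,0],
    [46,-31,0],
    [46,-31,0],
    [45,-29,0]
  ],
  "rotation": [
    [0,0,0.05],
    [0,0,0.05],
    [0,0,0.05],
    [0,0,0.05],
    [0,0,0.05],
    [0,0,0.05],
    [0,0,0.05],
    [0,0,0.05],
    [0,0,0.05],
    [0,0,0.07]
  ],
  "hand": [1,1,1,1,1,1,1,1,1,1]
}}

```text
clock: 1.55
eef_pos: [622.3, 218.3, 224.2]
eef_rot: [3.142, -0.0, -2.919]
wrist_force: [0.4, 0.4, -0.3]
finger_gap: 93.8
finger_force: 0.0
```

{"name": "move_arm", "arguments": {
  "dp": [
    [0.2,2,-35],
    [0,0,-40],
    [0,0,-35],
    [0,0,-25],
    [0,0,-15],
    [0,0,0],
    [0,0,0]
  ],
  "rotation": [
    [0,0,0],
    [0,0,0],
    [0,0,0],
    [0,0,0],
    [0,0,0],
    [0,0,0],
    [0,0,0]
  ],
  "hand": [1,1,1,1,1,1,1]
}}

```text
clock: 2.42
eef_pos: [621.6, 221.8, 75.5]
eef_rot: [3.141, 0.002, -2.92]
wrist_force: [0.2, 0.2, 0.7]
finger_gap: 94.0
finger_force: 0.0
```

{"name": "move_arm", "arguments": {
  "dp": [
    [0,0,0],
    [0,0,0],
    [0,0,0],
    [0,0,0],
    [0,0,0],
    [0,0,0]
  ],
  "rotation": [
    [0,0,0],
    [0,0,0],
    [0,0,0],
    [0,0,0],
    [0,0,0],
    [0,0,0]
  ],
  "hand": [0.4,0.4,0.4,0.4,0.4,0.4],
  "newtons": 25
}}

```text
clock: 3.18
eef_pos: [621.1, 221.5, 74.3]
eef_rot: [-3.141, 0.0, -2.92]
wrist_force: [0.3, -1.0, -0.5]
finger_gap: 46.6
finger_force: 25.0
```

{"name": "move_arm", "arguments": {
  "dp": [
    [0,0,8],
    [0,0,20],
    [0,0,25],
    [0,0,30],
    [0,0,22],
    [0,0,0]
  ],
  "rotation": [
    [0,0,0],
    [0,0,0],
    [0,0,0],
    [0,0,0],
    [0,0,0],
    [0,0,0]
  ],
  "hand": [0.4,0.4,0.4,0.4,0.4,0.4],
  "newtons": 40
}}

```text
clock: 3.92
eef_pos: [621.8, 221.9, 182.1]
eef_rot: [3.141, 0.004, -2.92]
wrist_force: [0.7, 0.2, -4.0]
finger_gap: 46.4
finger_force: 40.0
```

{"name": "move_arm", "arguments": {
  "dp": [
    [-5,-35,0],
    [-7,-45,0],
    [-7,-45,0],
    [-7,-45,0],
    [-7,-45,0],
    [-7,-45,0],
    [-7,-45,0],
    [-7,-45,0],
    [-6,-35,0],
    [-3,-9.5,0]
  ],
  "rotation": [
    [0,0,0],
    [0,0,0],
    [0,0,0],
    [0,0,0],
    [0,0,0],
    [0,0,0],
    [0,0,0],
    [0,0,0],
    [0,0,0],
    [0,0,0]
  ],
  "hand": [0.4,0.4,0.4,0.4,0.4,0.4,0.4,0.4,0.4,0.4]
}}

```text
clock: 5.18
eef_pos: [557.3, -174.5, 178.5]
eef_rot: [3.141, -0.001, -2.923]
wrist_force: [-0.5, 0.2, -3.9]
finger_gap: 46.2
finger_force: 40.0
```

```bash
python3 - <<'E'
from h import *
T=camera("top");S=camera("scene")
s=manip.read_state();print(s["eef_pos"],s["joints"],s["wrist_force"])
out=[]
for c in(T,S):
    u,v=proj(c,s["eef_pos"]+[0,0,-10]).astype(int);print(u,v)
    out.append(cv2.resize(c["image"][v-37:v+38,u-25:u+25,::-1],(400,600),interpolation=cv2.INTER_CUBIC))
cv2.imwrite("pics/c2.png",np.hstack(out))
E
```

```text
[ 557.6932878  -173.2350985   178.75371663] [-3.63933510e-01  4.14449934e-01  1.47466092e+00  9.88198319e-05
  1.25331057e+00 -2.15484978e+00] [ 1.03497885  0.71174046 -3.86519603]
406 147
126 214
```

View pics/c2.png

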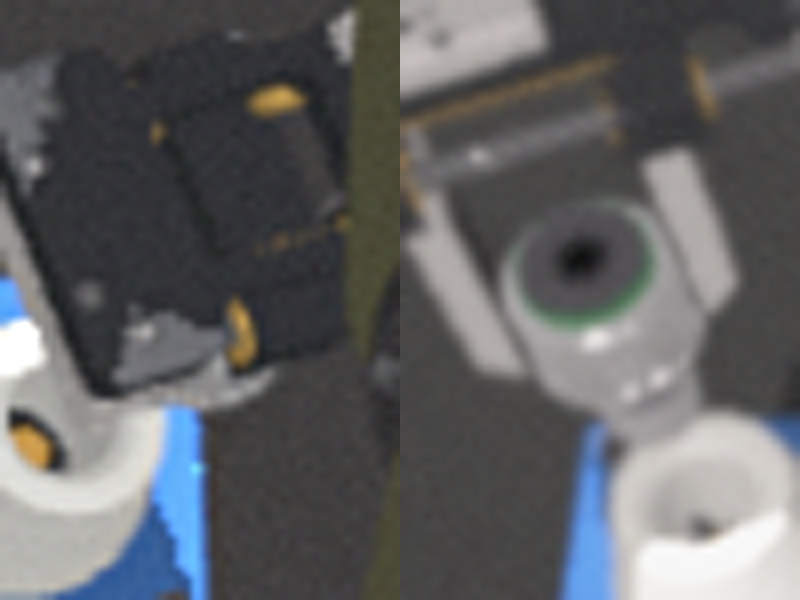

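In the scene crop the held adapter's socket is at (180,258), level in the grip. The top view is hidden by the gripper. I'll work out the held offset.

```bash
python3 - <<'E'
from h import *
S=camera("scene");P=[manip.read_state()["eef_pos"]]
for _ in range(4): camera("scene");P.append(manip.read_state()["eef_pos"])
print(np.round(P,1))
print(at(S,123,208.75,np.mean(P,0)[2]+11.7))
print(at(S,138.5,238.5,62))
E
```

```text
[[ 558.  -172.4  178.9]
 [ 558.2 -171.9  179. ]
 [ 558.3 -171.8  179.1]
 [ 558.3 -171.8  179.2]
 [ 558.3 -171.9  179.2]]
[ 557.68948662 -174.75222504  190.76727654]
[ 558.53415434 -172.25548035   62.        ]
```

{"name": "move_arm", "arguments": {
  "dp": [
    [0.2,-0.4,-20],
    [0,0,-20],
    [0,0,-7],
    [0,0,-4],
    [0,0,-4],
    [0,0,-4],
    [0,0,0],
    [0,0,0]
  ],
  "rotation": [
    [0,0,0],
    [0,0,0],
    [0,0,0],
    [0,0,0],
    [0,0,0],
    [0,0,0],
    [0,0,0],
    [0,0,0]
  ],
  "hand": [0.4,0.4,0.4,0.4,0.4,0.4,0.4,0.4]
}}

```text
clock: 6.52
eef_pos: [558.4, -173.3, 120.5]
eef_rot: [-3.141, 0.0, -2.92]
wrist_force: [0.1, -0.2, -2.8]
finger_gap: 46.3
finger_force: 40.0
```

{"name": "move_arm", "arguments": {
  "dp": [
    [0,0,-4],
    [0,0,-4],
    [0,0,-4],
    [0,0,-4],
    [0,0,-3],
    [0,0,-3],
    [0,0,0],
    [0,0,0]
  ],
  "rotation": [
    [0,0,0],
    [0,0,0],
    [0,0,0],
    [0,0,0],
    [0,0,0],
    [0,0,0],
    [0,0,0],
    [0,0,0]
  ],
  "hand": [0.4,0.4,0.4,0.4,0.4,0.4,0.4,0.4]
}}

```text
clock: 7.52
eef_pos: [558.3, -173.3, 98.3]
eef_rot: [-3.142, 0.0, -2.92]
wrist_force: [-1.2, 0.1, -4.4]
finger_gap: 46.5
finger_force: 40.0
```

Now step down to touch the pins.

{"name": "move_arm", "arguments": {
  "dp": [
    [0,0,-1.5],
    [0,0,-1],
    [0,0,-1],
    [0,0,-0.5],
    [0,0,0],
    [0,0,0]
  ],
  "rotation": [
    [0,0,0],
    [0,0,0],
    [0,0,0],
    [0,0,0],
    [0,0,0],
    [0,0,0]
  ],
  "hand": [0.4,0.4,0.4,0.4,0.4,0.4]
}}

```text
clock: 8.28
eef_pos: [558.4, -173.3, 94.5]
eef_rot: [-3.141, 0.0, -2.92]
wrist_force: [-2.6, 1.6, 1.6]
finger_gap: 46.0
finger_force: 40.0
```

{"name": "move_arm", "arguments": {
  "dp": [
    [-0.3,0.2,-0.5],
    [0,0,-0.3],
    [0,0,0],
    [0,0,0]
  ],
  "rotation": [
    [0,0,0],
    [0,0,0],
    [0,0,0],
    [0,0,0]
  ],
  "hand": [0.4,0.4,0.4,0.4]
}}

```text
clock: 8.78
eef_pos: [558.4, -173.2, 94.3]
eef_rot: [-3.141, 0.001, -2.92]
wrist_force: [-2.2, 0.8, 7.5]
finger_gap: 46.2
finger_force: 40.0
```

{"name": "move_arm", "arguments": {
  "dp": [
    [0,0,0],
    [0,0,0],
    [0,0,0],
    [0,0,0],
    [0,0,0],
    [0,0,0],
    [0,0,0]
  ],
  "rotation": [
    [0,0,-0.08],
    [0,0,-0.08],
    [0,0,-0.08],
    [0,0,-0.08],
    [0,0,-0.08],
    [0,0,-0.08],
    [0,0,0]
  ],
  "hand": [0.4,0.4,0.4,0.4,0.4,0.4,0.4]
}}

```text
clock: 9.65
eef_pos: [558.4, -173.1, 94.3]
eef_rot: [3.142, 0.001, 2.882]
wrist_force: [-2.2, 1.3, 6.6]
finger_gap: 46.2
finger_force: 40.0
```

{"name": "move_arm", "arguments": {
  "dp": [
    [0,0,-0.2],
    [0,0,0],
    [0,0,0],
    [0,0,0],
    [0,0,0],
    [0,0,0],
    [0,0,0]
  ],
  "rotation": [
    [0,0,-0.08],
    [0,0,-0.08],
    [0,0,-0.08],
    [0,0,-0.08],
    [0,0,-0.08],
    [0,0,-0.08],
    [0,0,0]
  ],
  "hand": [0.4,0.4,0.4,0.4,0.4,0.4,0.4]
}}

```text
clock: 10.52
eef_pos: [558.5, -172.8, 94.0]
eef_rot: [3.14, 0.001, 2.402]
wrist_force: [-1.2, 2.8, 6.8]
finger_gap: 46.4
finger_force: 40.0
```

{"name": "move_arm", "arguments": {
  "dp": [
    [0,0.2,0],
    [0,0,0],
    [0,0,0],
    [0,0,0],
    [0,0,0],
    [0,0,0],
    [0,0,0]
  ],
  "rotation": [
    [0,0,-0.08],
    [0,0,-0.08],
    [0,0,-0.08],
    [0,0,-0.08],
    [0,0,-0.08],
    [0,0,-0.08],
    [0,0,0]
  ],
  "hand": [0.4,0.4,0.4,0.4,0.4,0.4,0.4]
}}

```text
clock: 11.4
eef_pos: [557.8, -172.7, 92.8]
eef_rot: [-3.141, -0.001, 1.923]
wrist_force: [-0.7, 0.4, -3.9]
finger_gap: 46.1
finger_force: 40.0
```

{"name": "move_arm", "arguments": {
  "dp": [
    [0,0,-0.7],
    [0,0,-0.7],
    [0,0,0],
    [0,0,0]
  ],
  "rotation": [
    [0,0,0],
    [0,0,0],
    [0,0,0],
    [0,0,0]
  ],
  "hand": [0.4,0.4,0.4,0.4]
}}

```text
clock: 11.9
eef_pos: [557.9, -172.8, 91.8]
eef_rot: [-3.141, -0.0, 1.923]
wrist_force: [-2.0, 2.5, -2.2]
finger_gap: 46.3
finger_force: 40.0
```

```bash
python3 -c "
from h import *
s=manip.read_state();print(s['moment'],s['wrist_force'],s['eef_pos'])"
```

```text
[0.58518258 0.40131534 0.02456326] [-1.99005874  2.46390733 -2.18208631] [ 557.9407827  -172.77435061   91.76931075]
```

{"name": "move_arm", "arguments": {
  "dp": [
    [-0.2,0.2,-1],
    [0,0,-1],
    [0,0,-1],
    [0,0,-1],
    [0,0,-1],
    [0,0,0],
    [0,0,0]
  ],
  "rotation": [
    [0,0,0],
    [0,0,0],
    [0,0,0],
    [0,0,0],
    [0,0,0],
    [0,0,0],
    [0,0,0]
  ],
  "hand": [0.4,0.4,0.4,0.4,0.4,0.4,0.4],
  "newtons": 55
}}

```text
clock: 12.78
eef_pos: [558.0, -172.8, 87.9]
eef_rot: [3.141, 0.001, 1.923]
wrist_force: [-6.3, 3.4, 10.1]
finger_gap: 46.2
finger_force: 55.0
```

{"name": "move_arm", "arguments": {
  "dp": [
    [-0.4,0.3,-1],
    [0,0,-1],
    [0,0,-0.5],
    [0,0,0],
    [0,0,0],
    [0,0,0]
  ],
  "rotation": [
    [0,0,0],
    [0,0,0],
    [0,0,0],
    [0,0,0],
    [0,0,0],
    [0,0,0]
  ],
  "hand": [0.4,0.4,0.4,0.4,0.4,0.4]
}}

```text
clock: 13.52
eef_pos: [557.9, -172.7, 86.3]
eef_rot: [3.14, 0.002, 1.923]
wrist_force: [-8.3, 3.3, 17.2]
finger_gap: 46.4
finger_force: 55.0
```

{"name": "move_arm", "arguments": {
  "dp": [
    [0,0,-0.5],
    [0,0,-0.5],
    [0,0,0],
    [0,0,0],
    [0,0,0]
  ],
  "rotation": [
    [0,0,0],
    [0,0,0],
    [0,0,0],
    [0,0,0],
    [0,0,0]
  ],
  "hand": [0.4,0.4,0.4,0.4,0.4]
}}

```text
clock: 14.15
eef_pos: [557.9, -172.7, 86.2]
eef_rot: [3.14, 0.002, 1.923]
wrist_force: [-11.7, 6.0, 27.4]
finger_gap: 46.0
finger_force: 55.0
```

{"name": "move_arm", "arguments": {
  "dp": [
    [-0.5,0.3,0],
    [-0.3,0.2,-0.3],
    [0,0,0],
    [0,0,0]
  ],
  "rotation": [
    [0,0,0],
    [0,0,0],
    [0,0,0],
    [0,0,0]
  ],
  "hand": [0.4,0.4,0.4,0.4]
}}

```text
clock: 14.65
eef_pos: [557.8, -172.6, 86.2]
eef_rot: [3.138, 0.004, 1.923]
wrist_force: [-7.9, 2.2, 24.8]
finger_gap: 46.0
finger_force: 55.0
```

```bash
python3 - <<'E'
from h import *
T=camera("top");S=camera("scene")
s=manip.read_state();print(s["eef_pos"],s["wrist_force"],s["moment"])
out=[]
for c in(T,S):
    u,v=proj(c,s["eef_pos"]+[0,0,-15]).astype(int)
    out.append(cv2.resize(c["image"][v-37:v+38,u-25:u+25,::-1],(400,600),interpolation=cv2.INTER_CUBIC))
cv2.imwrite("pics/c3.png",np.hstack(out))
E
```

```text
[ 557.84757157 -172.66332048   86.19834377] [-7.59738112  2.55302432 24.58781099] [0.35963763 1.93058117 0.17404003]
```

View pics/c3.png

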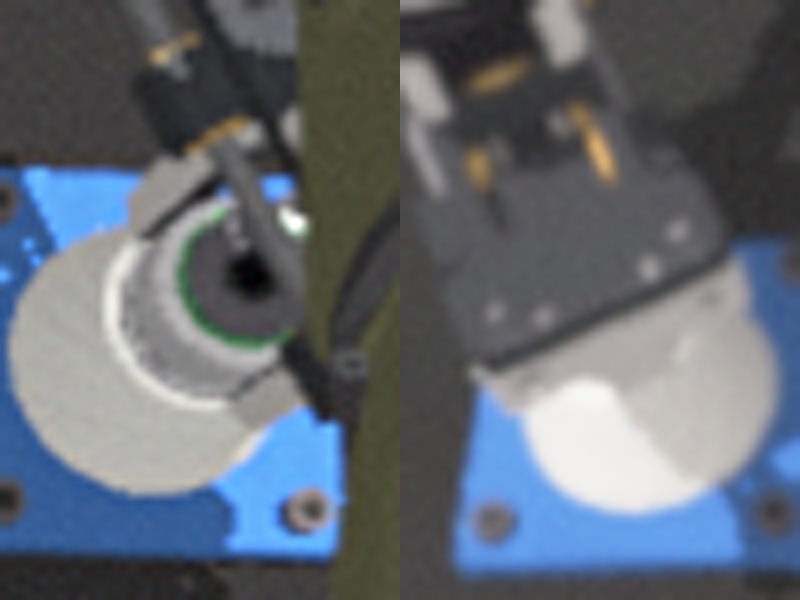

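The top crop shows the flange sitting down on the rim, with the socket at (250,275). TCP travel from pin contact is 8.3 mm, against 8.5 mm expected, and the contact is now stiff. I'll ease the side load and confirm.

{"name": "move_arm", "arguments": {
  "dp": [
    [-0.6,0.2,0],
    [0,0,-0.4],
    [0,0,0],
    [0,0,0],
    [0,0,0],
    [0,0,0]
  ],
  "rotation": [
    [0,0,0],
    [0,0,0],
    [0,0,0],
    [0,0,0],
    [0,0,0],
    [0,0,0]
  ],
  "hand": [0.4,0.4,0.4,0.4,0.4,0.4]
}}

```text
clock: 15.5
eef_pos: [557.7, -172.5, 86.2]
eef_rot: [3.137, 0.004, 1.923]
wrist_force: [-6.4, 2.4, 26.9]
finger_gap: 46.2
finger_force: 55.0
```

```bash
python3 - <<'E'
from h import *
T=camera("top");s=manip.read_state();print(s["eef_pos"],s["eef_rot"],s["wrist_force"],s["moment"])
u,v=proj(T,s["eef_pos"]+[0,0,-15]).astype(int)
print([ (z,at(T,u-25+250/8-.5,v-37+275/8-.5,z).round(1)) for z in (94,98,102)])
E
```

```text
[ 557.64742223 -172.48289862   86.15432586] [3.13744961 0.00420218 1.92318767] [-6.37571172  3.87395858 26.40585556] [0.46321809 1.60815636 0.17061673]
[(94, array([ 557.8, -175.6,   94. ])), (98, array([ 556.8, -174.1,   98. ])), (102, array([ 555.8, -172.6,  102. ]))]
```

{"name": "move_arm", "arguments": {
  "dp": [
    [0,0,0],
    [0,0,0],
    [0,0,0],
    [0,0,0]
  ],
  "rotation": [
    [0.003,0.006,0],
    [0,0,0],
    [0,0,0],
    [0,0,0]
  ],
  "hand": [0.4,0.4,0.4,0.4]
}}

```text
clock: 16.05
eef_pos: [557.8, -172.5, 86.1]
eef_rot: [-3.142, -0.001, 1.923]
wrist_force: [-6.1, 4.4, 25.6]
finger_gap: 46.1
finger_force: 55.0
```

```bash
python3 -c "
from cell import manip
print(manip.sign_off())"
```

```text
the job is handed in; nothing more can be done
None
```

I handed the job in at about 16 s with the empty adapter in the loading block, its slot over the drive pins, and the arm still holding it down with about 26 N at the wrist against the ejector spring. The flange looks fully home: the tool moved 8.3 mm down from pin contact (8.5 mm expected), then hit a stiff stop. I did not check with a final picture that the other items were undisturbed.

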